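# Slide the loaded bottle carrier into its bench bay and bar it in

## Task

The steel carrier with two full bottles is heavy and tips easily: push it along the bench low down, near its base, so that it slides without tipping into the steel holding bay until it sits fully home and square against the back stop. Then swing the bay's retaining bar fully shut across the mouth behind it. Only push, with the fingertips or the outside of the fingers: nothing is lifted or carried; do not push on the bottles or the carrying handle, and leave the things standing around where they are.

Things in the scene. Friction and masses are not known exactly. Their poses are not given: they have to be found in the camera images.
- bay: Steel holding bay fixed to the bench, no floor. Origin, on the bench: where the centre of the carrier's underside lies when fully home. +y: the direction in which the carrier is pushed in (about the robot's left), +x about away from the robot, z up. Two guide rails 30 mm high along y, inner faces at x = -75 and +75 mm, from the back stop to the mouth.
- back_stop (a point): Middle of the back stop's inner face, at y = +37.5 mm of the bay, 25 mm above the bench (the stop is 158 mm wide, 50 mm high).
- mouth (a point): Middle of the bay's mouth on the bench, at y = -45 mm of the bay. From here flared lead-ins 42 mm long, 30 mm high continue the rails outwards, each opening by 0.5 rad. A keeper fork 66 mm high for the bar's free end stands at x = +98, y = -42 mm of the bay.
- gate_pivot (a point): Point on the vertical hinge axis of the retaining bar, at the bar's mid height (49 mm above the bench), at x = -92, y = -49.5 mm of the bay. Its post is 76 mm high.
- gate (a joint): Angle of the retaining bar, rad: 0 = shut, across the mouth, end in the keeper fork (end stop). It grows as the bar opens, clockwise from above: at angle a the bar points along (cos a, -sin a) in the bay's x, y. It starts at 1.8 to 2.05; largest 2.2. The hinge is slightly stiff (0.1 N m); the bar stays where it is left. Shut, it clears a carrier that is home by 7 mm.
- bar_end (a point): Free end of the retaining bar, at mid height, 192 mm from the hinge axis. The bar is straight, of flat steel 10 mm thick, 22 mm high (38 to 60 mm above the bench); its last 30 mm are a black end piece 12 mm thick.
- carrier: Open steel carrier, 140 mm long (its x), 75 mm deep (its y), walls 96 mm high; origin: centre of its underside. It starts 150 to 200 mm out from home, up to 20 mm aside, its y within 0.2 rad of the bay's y. Push its flat wall at y = -37.5 mm, low down. With its bottles it weighs about 2 kg and takes 8 to 16 N to slide; pushed higher than 50 mm above the bench it may tip.
- handle: Fixed carrying handle of the carrier, lengthwise over the bottles, top of its black sleeve 180 mm above the bench. Same origin and axes as the carrier. Not to be used.
- bottle_1: Filled amber bottle with a red cap, 60 mm in diameter, 126 mm high, loose in the carrier's compartment on the -x side (underside 5 mm above the carrier's). Origin: centre of its underside.
- bottle_2: Like bottle_1, in the compartment on the +x side.
- coplin_jar: Bystander: clear plastic staining jar 68 mm wide, 89 mm high, left of the bay. Origin: centre of its underside.
- timer: Bystander: small white timer 60 x 66 x 18 mm lying on the bench. Origin: centre of its underside.
- dropper_bottle: Bystander: small dropper bottle 43 mm wide, 110 mm high, standing left of the bay, farther back. Origin: centre of its underside.
- coverslips: Bystander: small white box 46 x 62 x 16 mm lying on the bench on the left. Origin: centre of its underside.
Mind the look-alikes: they are no part of the job. Leave any orange look-alike of the carrier alone.

How it is judged (in metres and radians):
On the way, in this order (a step that is already met when the one before it is completed fails the run):
1. the carrier stands fully home in the bay, while the bar is still open (y of carrier in the frame of bay above -0.006 m and angle between the y axis of carrier and the y axis of bay, either way round below 0.07 rad and angle between carrier's own z axis and vertical below 0.04 rad and value of joint gate above 0.7 rad), for 0.2 s.
2. the bar is shut behind it (value of joint gate below 0.07 rad), for 0.1 s.
At the end, for the whole second after the job is handed in: The carrier stands flat on the bench between the bay's rails, within 6 mm of the back stop and square to it within 0.07 rad (4 degrees), at rest, both bottles standing in it; the retaining bar is shut to within 0.07 rad of its end stop (y of carrier in the frame of bay between -0.006 and 0.004 m and x of carrier in the frame of bay between -0.012 and 0.012 m and angle between the y axis of carrier and the y axis of bay, either way round below 0.07 rad and angle between carrier's own z axis and vertical below 0.04 rad and height (world z) of carrier below 0.004 m and linear speed of carrier below 0.02 m/s and horizontal distance between each of bottle_1, bottle_2 and carrier below 0.045 m and angle between each of bottle_1, bottle_2's own z axis and vertical below 0.12 rad and value of joint gate below 0.07 rad and velocity of joint gate below 0.05 rad/s); the robot touches nothing.
It fails at once if the carrier tips by more than 0.12 rad (7 degrees) (angle between carrier's own z axis and vertical above 0.12 rad).
It fails at once if the carrier is lifted off the bench (height (world z) of carrier above 0.012 m).
It fails at once if a bottle is lifted out of its place (z of any of bottle_1, bottle_2 in the frame of carrier above 0.025 m).
It fails at once if the robot pushes on a bottle or on the carrying handle (more than 4 N) (contact force between any of the arm, the fingers and bottle_1 above 4 N or contact force between any of the arm, the fingers and bottle_2 above 4 N or contact force between any of the arm, the fingers and handle above 4 N).
It fails at once if one of the things standing around is moved by more than 20 mm (distance of any of coplin_jar, timer, dropper_bottle, coverslips from where it was at the start of the episode above 0.02 m).
It also fails if it takes over 54 s, if anything falls off the work surface, if the arm or the gripper's body presses on something with over 40 N, if the wrist force passes 120 N, or if a joint passes its speed limit or range.

## Robot

A 6-joint arm with a two-finger parallel gripper is mounted at the origin on a cart in front of the work surface, level with it; the furniture and walls round the work are solid. World frame = base frame: x ahead of the robot, y to its left, z up, the work surface at z = 0. Lengths are in m, angles in degrees, forces in N, time in s.
With the tool pointing down it reaches from about 0.35 to 0.875 m from the base axis. Payload 4.2 kg.
Tool frame: the origin (TCP) lies at the very end of the fingers, on their centre line; the grasp point (between the pads) lies 19 mm behind it (tcp_to_grasp is the z of the grasp point in the tool frame, in m); z points along the fingers, y is the direction in which the jaws open and shut (so a half turn about z gives the same grasp; the last joint's range is limited). The gripper opens to 87 mm and grips with 3 to 60 N. Pads are 19 mm wide; open, the fingers measure 117 mm over their backs; the gripper's body (75 mm by 190 mm) begins 51 mm behind the grasp point.
Start: joints at [-61.329, 22.042, 0.453, 0, -68.411, -14.817], TCP at [0.15, -0.607, 0.223] pointing down, gripper open.
Joint ranges: [-179.83, 179.83], [-69.29, 118.12], [-61.27, 80.66], [-181.25, 117.63], [-171.15, -9.14], [-177.46, 177.46]. Speed limits (degrees/s): [159.86, 159.86, 180, 180, 180, 180].

## Interface

Orientations are given as a 3x3 rotation matrix whose columns are the frame's x, y, z axes.
In Python, from station import sense, capture, camera_params, finish_job, tcp_to_grasp gives the robot as it stands.
- The arm moves only by the shell command python3 -m inch 'ROWS'. ROWS is JSON, a list of rows, each an object of numbers: "jaw": the closure in counts, from 0 (fully open) to 255 (shut); "x", "y", "z": the shift along the world's x, y, z normalised to -1 to 1, where 1 is 0.06 m; "ax", "ay", "az": the turn, a rotation vector about the world's x, y, z normalised to -1 to 1, where 1 is 10 degrees. A call has 1 to 12 rows; each row shifts and turns the pose as measured when the row begins; what a row does not reach is not made up. A row lasts 1/8 s, in which the tool goes at most 62.5 mm and 10.7 degrees, less where a joint would pass 70% of its speed; a pose out of reach is approached as far as the arm can. A call with a number of a shift or a turn outside -1 to 1 is refused whole. A call with a gripper value outside its range is refused whole. The fingers move at their own pace and stop on an object; the grip force is fixed at half the most. Time passes only in rows, so rows that do not move let the fingers close. It gives the time, the measured TCP pose, the force and the opening at its end, in the units of the state.
- sense(): the state, without advancing time (a new reading comes with each control period).
- capture(name): name is "side" or "top" or "wrist"; returns the picture (384x512x3 uint8, red, green, blue); there is no depth.
- camera_params(name): a dict with "vfov" (degrees; the focal length in pixels is half the picture's height over the tangent of half this angle, whatever the lens; pixels are square), "cx", "cy" (the principal point, pixels), "R" (3x3) and "t" (3): a world point X has camera coordinates R X + t. Camera axes: x right, y down, z forward; pixel columns grow to the right and rows downward; lengths in m; the calibration is good to about 2 mm. A picture is of the moment at which its call begins: read the wrist's pose just before it. camera_params takes no time and is no camera call; for the wrist camera it gives the pose at the moment of the call.
- finish_job(): hands the job in, once; it reports no verdict.
The state is a dict: "time_s": time; "joints": joint angles; "joint_velocities": joint speeds; "effort": joint torques, N m; "tcp_pos": TCP position; "ee_rot": TCP orientation; "wrist_force": force on the tool from outside, world axes, zero at the start; "moment": the same for the moment, N m; "gripper_width": opening from 0.0 (shut) to 1.0 (fully open).
Only numpy, scipy, OpenCV 4.12 (cv2) and the standard library are available. Lean on these libraries where they do the work, as an engineer would, in place of code of your own. Each camera call takes 0.05 s, during which the arm holds its last target.

## Working session

There is one attempt and no reset: what is moved stays moved. The work goes in short steps, Python scripts to look and compute and a shell command to move; the robot and the scene stay as the last step left them, time stands still between calls to the robot, and variables do not carry over. Pictures are saved under pics/ and viewed, and the job is handed in when it is done.

```bash
ls; mkdir -p pics; python3 - <<'E'
from station import *
import cv2
s=sense();print(s['time_s'],s['tcp_pos'],s['ee_rot'],s['gripper_width'],tcp_to_grasp)
for n in ['side','top']:
    cv2.imwrite(f'pics/{n}0.png',capture(n)[:,:,::-1]);p=camera_params(n);print(n,p)
E
```

```text
pics
0.0 [ 0.14951739 -0.60622477  0.22148828] [[-9.70951599e-01 -2.39275231e-01 -5.96289752e-04]
 [-2.39275962e-01  9.70949350e-01  2.09157745e-03]
 [ 7.85044682e-05  2.17349828e-03 -9.99997635e-01]] 1.0021469324911128 -0.0187
side {'vfov': 44.404471674191434, 'cx': 248.84310315928363, 'cy': 188.8573173782337, 'R': array([[-0.87246839, -0.4882342 ,  0.02064639],
       [-0.31318616,  0.52622827, -0.7905683 ],
       [ 0.37511777, -0.69621202, -0.61202572]]), 't': array([0.47557181, 0.25238954, 1.46013648])}
top {'vfov': 57.41740191914789, 'cx': 261.03061348303953, 'cy': 195.02748114129724, 'R': array([[-0.01721863, -0.99964382,  0.02038996],
       [-0.99375441,  0.01486135, -0.11059528],
       [ 0.11025287, -0.02216691, -0.99365635]]), 't': array([-0.04013137,  0.58927483,  1.27512625])}
```

View pics/top0.png

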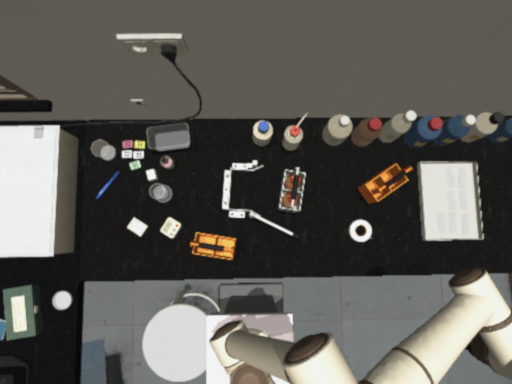

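View pics/side0.png

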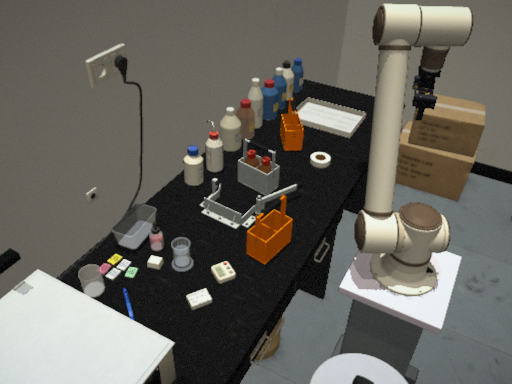

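```bash
python3 - <<'E'
import cv2
a=cv2.imread('pics/top0.png')[145:255,180:330];cv2.imwrite('pics/topc.png',cv2.resize(a,None,fx=5.3,fy=5.3,interpolation=cv2.INTER_CUBIC))
a=cv2.imread('pics/side0.png')[130:260,180:310];cv2.imwrite('pics/sidec.png',cv2.resize(a,None,fx=4.6,fy=4.6,interpolation=cv2.INTER_CUBIC))
E
```

```text
(no output)
```

View pics/topc.png

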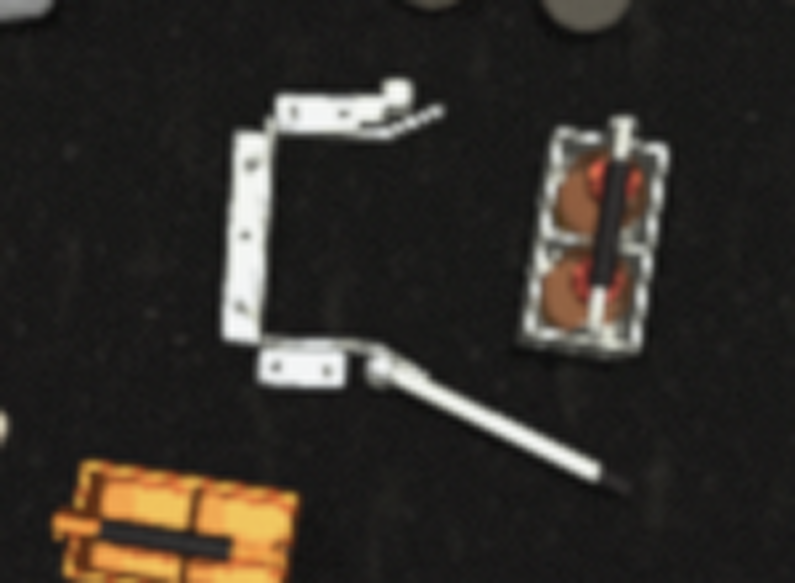

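View pics/sidec.png

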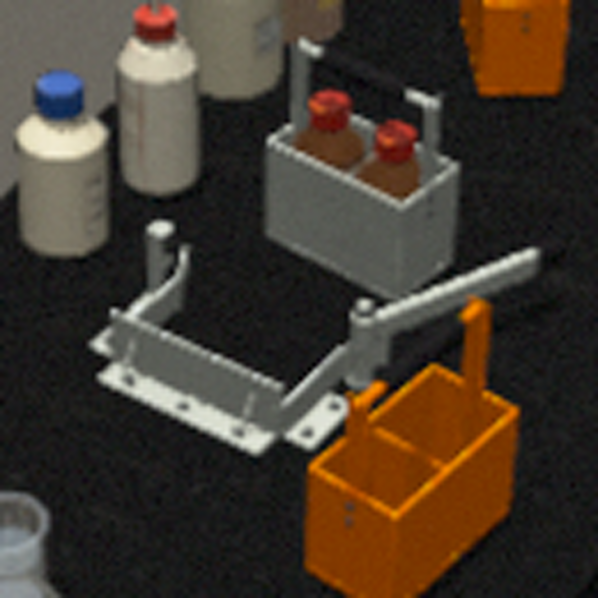

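```bash
cat > h.py <<'E'
import numpy as np,cv2
from station import *
def ray(n,px,h,p=None):
    p=p or camera_params(n); f=192/np.tan(np.radians(p['vfov']/2))
    R=np.array(p['R']);t=np.array(p['t'])
    d=R.T@np.array([(px[0]-p['cx'])/f,(px[1]-p['cy'])/f,1]);c=-R.T@t
    return c+d*(h-c[2])/d[2]
def proj(n,X,p=None):
    p=p or camera_params(n); f=192/np.tan(np.radians(p['vfov']/2))
    q=np.array(p['R'])@np.array(X)+p['t'];return q[:2]/q[2]*f+[p['cx'],p['cy']]
def bayfit(piv,keep):
    # bay frame from two pts
    a=np.array([-.092,-.0495]);b=np.array([.098,-.042])
    v=keep[:2]-piv[:2];u=b-a
    th=np.arctan2(v[1],v[0])-np.arctan2(u[1],u[0])
    R=np.array([[np.cos(th),-np.sin(th)],[np.sin(th),np.cos(th)]])
    o=(piv[:2]+keep[:2])/2-R@((a+b)/2)
    return o,th,R,np.linalg.norm(v)-np.linalg.norm(u)
E
python3 - <<'E'
from h import *
T=lambda x,y:(180+(x+.5)/5.3-.5,145+(y+.5)/5.3-.5)
S=lambda x,y:(180+(x+.5)/4.6-.5,130+(y+.5)/4.6-.5)
print('piv',ray('top',T(381,369),.076),ray('side',S(364,307),.076))
print('keep',ray('top',T(397,93),.066),ray('side',S(159,231),.066))
for k in [(558,128),(668,145),(640,352),(527,340)]:print('car top',ray('top',T(*k),.096))
for k in [(283,120),(460,165),(404,208),(267,143)]:print('car side',ray('side',S(*k),.096))
print('end',ray('top',T(628,487),.055),'white end',ray('top',T(600,472),.06))
o,th,R,e=bayfit(ray('top',T(381,369),.076),ray('top',T(397,93),.066));print(o,np.degrees(th),e)
o,th,R,e=bayfit(ray('side',S(364,307),.076),ray('side',S(159,231),.066));print(o,np.degrees(th),e)
print(ray('side',(245,185),0))
E
```

```text
piv [ 0.51510109 -0.01322351  0.076     ] [ 0.51397154 -0.01071808  0.076     ]
keep [ 0.70681998 -0.02697071  0.066     ] [ 0.70356413 -0.02376501  0.066     ]
car top [ 0.67511264 -0.13536308  0.096     ]
car top [ 0.66244368 -0.20963129  0.096     ]
car top [ 0.52255256 -0.18647781  0.096     ]
car top [ 0.53177452 -0.11107217  0.096     ]
car side [ 0.67615572 -0.17059319  0.096     ]
car side [ 0.52274363 -0.1874769   0.096     ]
car side [ 0.53428744 -0.11264853  0.096     ]
car side [ 0.67056122 -0.1350419   0.096     ]
end [ 0.43277136 -0.18099482  0.055     ] white end [ 0.44331134 -0.16151144  0.06      ]
[0.61304846 0.02570358] -6.361875323348449 0.002063165451409693
[0.61072407 0.02856496] -6.197140583743735 -0.00010698775949130601
[ 0.63450541 -0.12986126  0.        ]
```

```bash
python3 - <<'E'
from h import *
p=camera_params('wrist');s=sense()
R=np.array(p['R']);c=-R.T@p['t'];E=np.array(s['ee_rot'])
print('cam in tool',E.T@(c-s['tcp_pos']),'fwd',E.T@R[2],p['vfov'])
print(proj('top',[.6,-.3,.0]),proj('top',[.61,-.42,.1]),ray('top',(361,231),0),ray('top',(385,183),.05))
E
```

```text
cam in tool [ 0.07920391 -0.00054317 -0.16210538] fwd [-2.92723963e-01 -3.86942617e-04  9.56196910e-01] 63.14176666577142
[325.90245889 192.0531517 ] [364.95754769 185.44906398] [ 0.44881539 -0.42845042  0.        ] [ 0.62483776 -0.51177153  0.05      ]
```

```bash
python3 -m inch '[{"x":0.8,"y":0.6,"az":1,"jaw":70},{"x":0.8,"y":0.6,"az":1,"jaw":70},{"x":0.8,"y":0.6,"az":1,"jaw":70},{"x":0.8,"y":0.6,"az":1,"jaw":70},{"x":0.8,"y":0.6,"az":1,"jaw":70},{"x":0.8,"y":0.6,"az":1,"jaw":70},{"x":0.8,"y":0.6,"az":1,"jaw":70},{"x":0.5,"y":0.2,"jaw":70},{"jaw":70}]'
```

```text
$[0]: bad value
```

```bash
python3 -m inch '[{"jaw":70,"x":0.8,"y":0.6,"z":0,"ax":0,"ay":0,"az":1}]'
```

```text
time_s: 0.22
tcp_pos: [0.1959, -0.5712, 0.2204]
ee_rot: [[-0.915, -0.403, -0.002], [-0.403, 0.915, 0.003], [0.001, 0.003, -1.0]]
wrist_force: [1.6, -0.7, -0.7]
gripper_width: 0.951
```

All keys are required.

```bash
python3 -m inch '[{"jaw":70,"x":0.8,"y":0.6,"z":0,"ax":0,"ay":0,"az":1},{"jaw":70,"x":0.8,"y":0.6,"z":0,"ax":0,"ay":0,"az":1},{"jaw":70,"x":0.8,"y":0.6,"z":0,"ax":0,"ay":0,"az":1},{"jaw":70,"x":0.8,"y":0.6,"z":0,"ax":0,"ay":0,"az":1},{"jaw":70,"x":0.8,"y":0.6,"z":0,"ax":0,"ay":0,"az":1},{"jaw":70,"x":0.8,"y":0.6,"z":0,"ax":0,"ay":0,"az":1}]'
```

```text
time_s: 0.98
tcp_pos: [0.4898, -0.3468, 0.2176]
ee_rot: [[-0.076, -0.997, -0.008], [-0.997, 0.076, 0.001], [-0.0, 0.008, -1.0]]
wrist_force: [-0.3, -0.9, 0.6]
gripper_width: 0.727
```

```bash
python3 -m inch '[{"jaw":70,"x":0.6,"y":0,"z":-0.5,"ax":1,"ay":-0.1,"az":-0.2},{"jaw":70,"x":0.6,"y":0,"z":-0.5,"ax":1,"ay":-0.1,"az":0},{"jaw":70,"x":0.4,"y":0,"z":-0.5,"ax":1,"ay":-0.1,"az":0},{"jaw":70,"x":0,"y":0,"z":0,"ax":0,"ay":0,"az":0}]' 2>&1 | head; python3 - <<'E'
from h import *
p=camera_params('wrist');a=capture('wrist');np.save('w1.npy',a)
import pickle;pickle.dump(p,open('w1.pkl','wb'));cv2.imwrite('pics/w1.png',cv2.resize(a[:,:,::-1],(800,600),interpolation=cv2.INTER_CUBIC))
E
```

```text
time_s: 1.48
tcp_pos: [0.593, -0.337, 0.1187]
ee_rot: [[-0.085, -0.996, 0.039], [-0.849, 0.093, 0.52], [-0.522, 0.011, -0.853]]
wrist_force: [-0.4, 0.3, -1.4]
gripper_width: 0.728
```

View pics/w1.png

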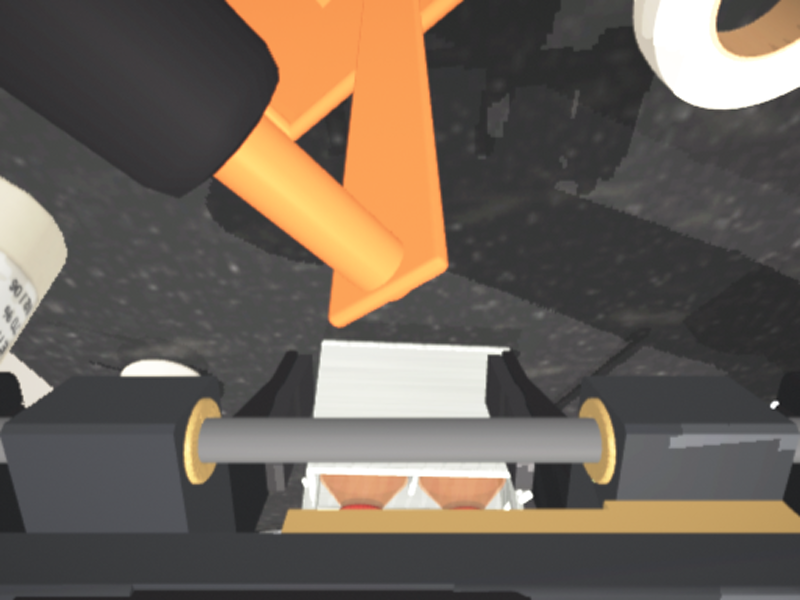

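```bash
python3 -m inch '[{"jaw":70,"x":-0.04,"y":0.85,"z":0,"ax":0,"ay":0,"az":0},{"jaw":70,"x":-0.04,"y":0.85,"z":0,"ax":0,"ay":0,"az":0},{"jaw":70,"x":0,"y":0,"z":-0.8,"ax":0,"ay":0,"az":0},{"jaw":70,"x":0,"y":0,"z":-0.7,"ax":0,"ay":0,"az":0},{"jaw":70,"x":0,"y":0,"z":0,"ax":0,"ay":0,"az":0}]' 2>&1 | head; python3 - <<'E'
from h import *
a=capture('wrist');cv2.imwrite('pics/w2.png',cv2.resize(a[:,:,::-1],(800,600),interpolation=cv2.INTER_CUBIC))
a=capture('side')[100:300,150:450];cv2.imwrite('pics/s2.png',cv2.resize(a[:,:,::-1],None,fx=2.6,fy=2.6,interpolation=cv2.INTER_CUBIC))
E
```

```text
time_s: 2.15
tcp_pos: [0.5905, -0.232, 0.0488]
ee_rot: [[-0.063, -0.996, 0.059], [-0.863, 0.084, 0.499], [-0.502, -0.019, -0.865]]
wrist_force: [-0.4, 0.2, 0.6]
gripper_width: 0.727
```

View pics/w2.png

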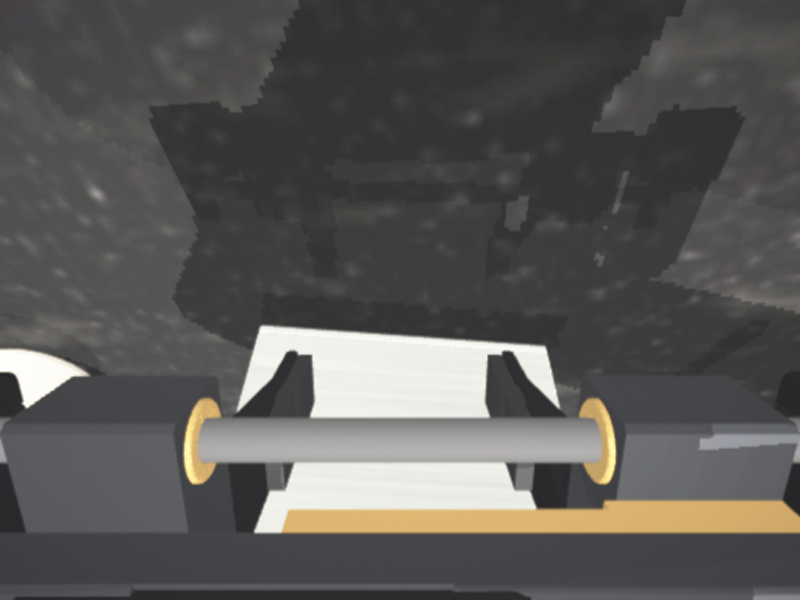

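View pics/s2.png

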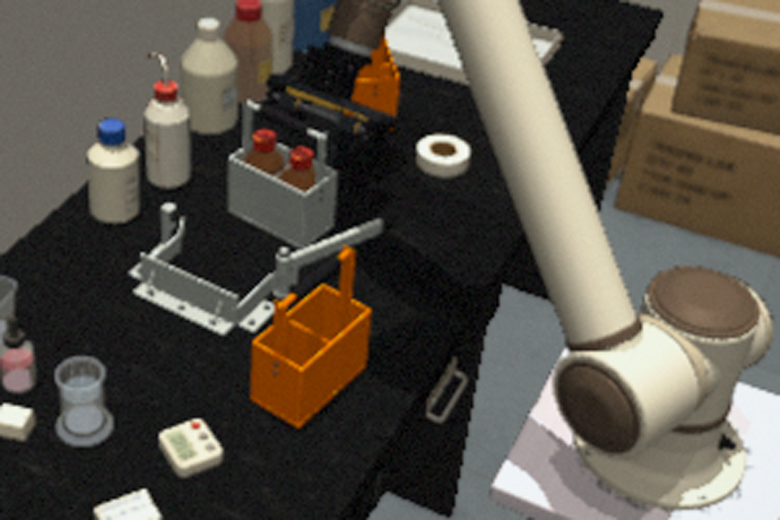

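```bash
python3 - <<'E'
from h import *
a=ray('wrist',(262*.64,325*.64),0.00);b=ray('wrist',(547*.64,347*.64),0.00)
print(a,b,np.linalg.norm(a-b),np.degrees(np.arctan2((b-a)[1],(b-a)[0])),(a+b)/2)
E
```

```text
[ 0.66612134 -0.20572706  0.        ] [ 0.52531018 -0.18098694  0.        ] 0.14296802493968183 170.03500473374382 [ 0.59571576 -0.193357    0.        ]
```

```bash
python3 -m inch '[{"jaw":70,"x":0,"y":0,"z":-0.45,"ax":0,"ay":0.1,"az":-0.15},{"jaw":70,"x":0,"y":0.1,"z":-0.1,"ax":0,"ay":0,"az":0},{"jaw":70,"x":0,"y":0.2,"z":0,"ax":0,"ay":0,"az":0},{"jaw":70,"x":0,"y":0,"z":0,"ax":0,"ay":0,"az":0}]'
```

```text
time_s: 2.75
tcp_pos: [0.5979, -0.2175, 0.0299]
ee_rot: [[-0.081, -0.994, 0.076], [-0.867, 0.108, 0.486], [-0.491, -0.027, -0.871]]
wrist_force: [-0.3, -0.1, -0.4]
gripper_width: 0.722
```

```bash
python3 -m inch '[{"jaw":70,"x":-0.12,"y":0,"z":-0.15,"ax":0,"ay":0.15,"az":0},{"jaw":70,"x":0,"y":0.15,"z":0,"ax":0,"ay":0,"az":0},{"jaw":70,"x":0.02,"y":0.2,"z":0,"ax":0,"ay":0,"az":0},{"jaw":70,"x":0.02,"y":0.2,"z":0,"ax":0,"ay":0,"az":0}]'
```

```text
time_s: 3.25
tcp_pos: [0.5947, -0.1919, 0.0216]
ee_rot: [[-0.094, -0.994, 0.06], [-0.875, 0.111, 0.472], [-0.475, -0.008, -0.88]]
wrist_force: [-2.8, -10.4, 0.6]
gripper_width: 0.724
```

```bash
python3 -m inch '[{"jaw":70,"x":0.01,"y":0.2,"z":0,"ax":0,"ay":0,"az":0},{"jaw":70,"x":0.01,"y":0.2,"z":0,"ax":0,"ay":0,"az":0},{"jaw":70,"x":0.01,"y":0.2,"z":0,"ax":0,"ay":0,"az":0},{"jaw":70,"x":0.01,"y":0.2,"z":0,"ax":0,"ay":0,"az":0},{"jaw":70,"x":0.01,"y":0.2,"z":0,"ax":0,"ay":0,"az":0}]'; python3 - <<'E'
from h import *
a=capture('top')[145:255,180:330];cv2.imwrite('pics/t3.png',cv2.resize(a[:,:,::-1],None,fx=5.3,fy=5.3,interpolation=cv2.INTER_CUBIC))
a=capture('side')[100:300,150:450];cv2.imwrite('pics/s3.png',cv2.resize(a[:,:,::-1],None,fx=2.6,fy=2.6,interpolation=cv2.INTER_CUBIC))
E
```

```text
time_s: 3.88
tcp_pos: [0.5996, -0.1512, 0.0222]
ee_rot: [[-0.093, -0.993, 0.07], [-0.891, 0.114, 0.439], [-0.444, -0.021, -0.896]]
wrist_force: [-1.2, -11.0, 0.6]
gripper_width: 0.724
```

View pics/t3.png

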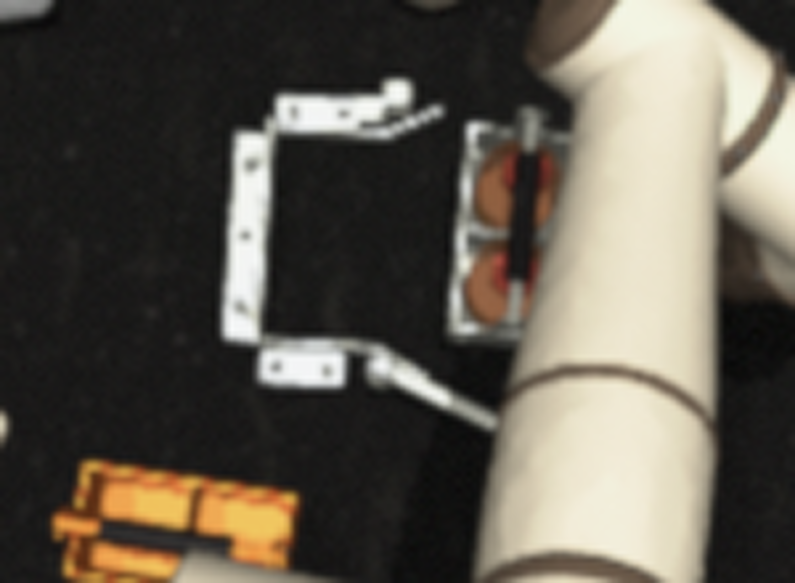

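View pics/s3.png

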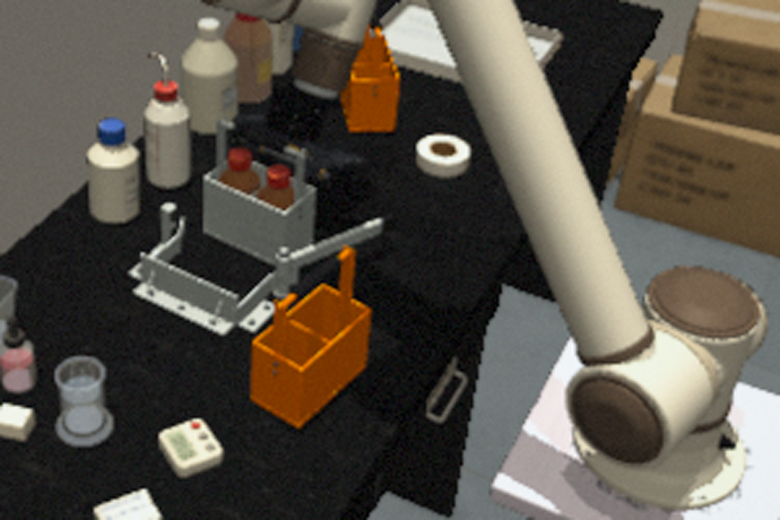

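```bash
cat >> h.py <<'E'
O=np.array([.612,.0275]);TH=np.radians(-6.3)
def tobay(X):
    d=np.array(X)[:2]-O;c,s=np.cos(TH),np.sin(TH);return np.array([c*d[0]+s*d[1],-s*d[0]+c*d[1]])
T=lambda x,y:(180+(x+.5)/5.3-.5,145+(y+.5)/5.3-.5)
E
python3 - <<'E'
from h import *
a=ray('top',T(468,121),.096);b=ray('top',T(449,336),.096)
print(tobay(a),tobay(b),tobay(sense()['tcp_pos']))
for k,h in [((268,133),.05),((262,340),.05)]: print('stop',tobay(ray('top',T(*k),h)))
E
```

```text
[ 0.07951166 -0.09386984] [-0.06677312 -0.09441381] [ 0.00720315 -0.17728005]
stop [0.06648271 0.0436268 ]
stop [-0.07816951  0.03291292]
```

```bash
python3 - <<'E'
import cv2
a=cv2.imread('pics/top0.png')[155:220,215:270];cv2.imwrite('pics/bayc.png',cv2.resize(a,None,fx=9,fy=9,interpolation=cv2.INTER_NEAREST))
E
```

```text
(no output)
```

View pics/bayc.png

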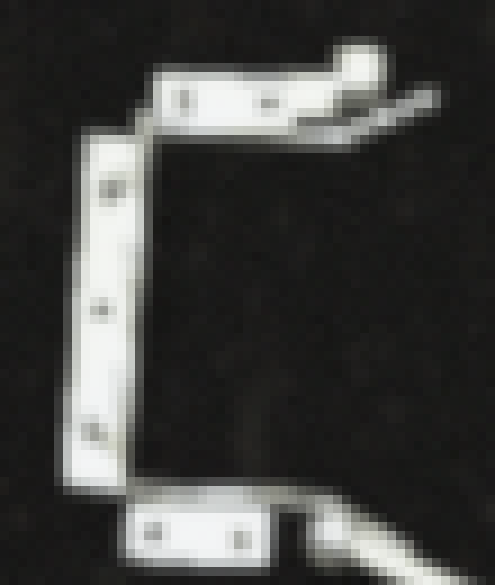

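```bash
python3 - <<'E'
from h import *
B=lambda x,y:(215+(x+.5)/9-.5,155+(y+.5)/9-.5)
for k in [(112,188),(101,309),(92,431),(185,102),(270,103),(154,533),(240,539)]: 
    w=ray('top',B(*k),.003);print(w[:2],tobay(w))
print('rail tops');
for k in [(260,137),(200,137),(160,493),(260,490)]: print(tobay(ray('top',B(*k),.03)))
print('keeper/pivot',tobay(ray('top',B(360,62),.066)),tobay(ray('top',B(330,528),.076)))
E
```

```text
[0.66938444 0.07891673] [0.05139571 0.05740327]
[0.6174819  0.08391204] [-0.00074155  0.05667291]
[0.56559091 0.08802363] [-0.05277034  0.05506546]
[0.70618194 0.04752266] [0.091416   0.03023673]
[0.70526743 0.01121736] [ 0.09449095 -0.00594967]
[0.52208244 0.06222425] [-0.09318498  0.02464751]
[0.51897451 0.0260842 ] [-0.09230834 -0.01161534]
rail tops
[ 0.07451016 -0.00442333]
[0.07209343 0.02054243]
[-0.07789706  0.02202168]
[-0.07278037 -0.01894542]
keeper/pivot [ 0.10283749 -0.04369339] [-0.08838101 -0.0498457 ]
```

```bash
python3 -m inch '[{"jaw":70,"x":0,"y":0.22,"z":0,"ax":0.1,"ay":0.1,"az":0},{"jaw":70,"x":0,"y":0.22,"z":0,"ax":0.1,"ay":0,"az":0},{"jaw":70,"x":0,"y":0.22,"z":0,"ax":0.1,"ay":0,"az":0},{"jaw":70,"x":0,"y":0.22,"z":0,"ax":0.1,"ay":0,"az":0},{"jaw":70,"x":0,"y":0.22,"z":0,"ax":0.1,"ay":0,"az":0}]'; python3 - <<'E'
from h import *
print(tobay(sense()['tcp_pos']))
a=capture('top')[145:255,180:330];cv2.imwrite('pics/t4.png',cv2.resize(a[:,:,::-1],None,fx=5.3,fy=5.3,interpolation=cv2.INTER_CUBIC))
E
```

```text
time_s: 4.6
tcp_pos: [0.6037, -0.1025, 0.022]
ee_rot: [[-0.098, -0.993, 0.069], [-0.865, 0.119, 0.487], [-0.492, -0.012, -0.87]]
wrist_force: [-1.3, -10.8, -0.7]
gripper_width: 0.723
[ 0.00606111 -0.13016539]
```

View pics/t4.png

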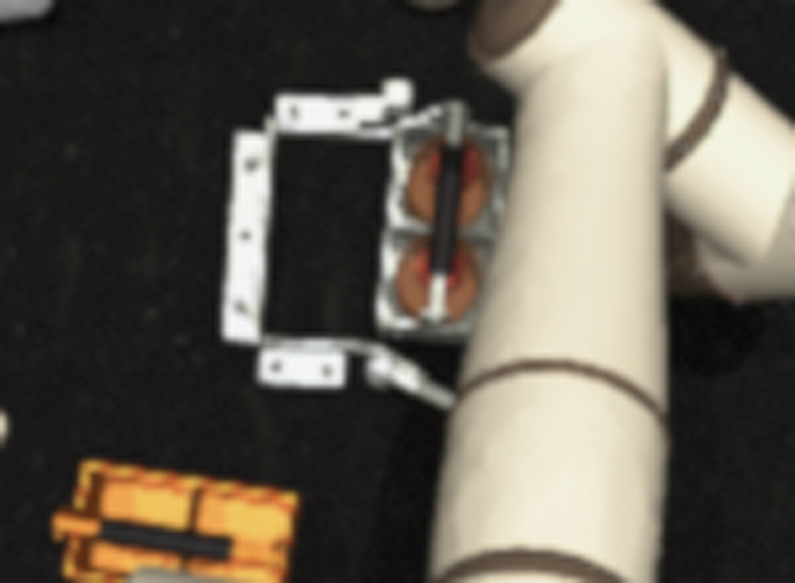

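```bash
python3 -m inch '[{"jaw":70,"x":-0.06,"y":0.22,"z":0,"ax":0.08,"ay":0.1,"az":0.05},{"jaw":70,"x":-0.03,"y":0.22,"z":0,"ax":0.08,"ay":0,"az":0.05},{"jaw":70,"x":0,"y":0.22,"z":0,"ax":0.08,"ay":0,"az":0},{"jaw":70,"x":0,"y":0.22,"z":0,"ax":0.08,"ay":0,"az":0}]'; python3 - <<'E'
from h import *
print(tobay(sense()['tcp_pos']))
a=capture('top')[145:255,180:330];cv2.imwrite('pics/t5.png',cv2.resize(a[:,:,::-1],None,fx=5.3,fy=5.3,interpolation=cv2.INTER_CUBIC))
E
```

```text
time_s: 5.15
tcp_pos: [0.6041, -0.064, 0.0219]
ee_rot: [[-0.089, -0.994, 0.062], [-0.852, 0.109, 0.513], [-0.517, -0.007, -0.856]]
wrist_force: [-0.9, -10.4, 0.4]
gripper_width: 0.725
[ 0.00216932 -0.09183948]
```

View pics/t5.png

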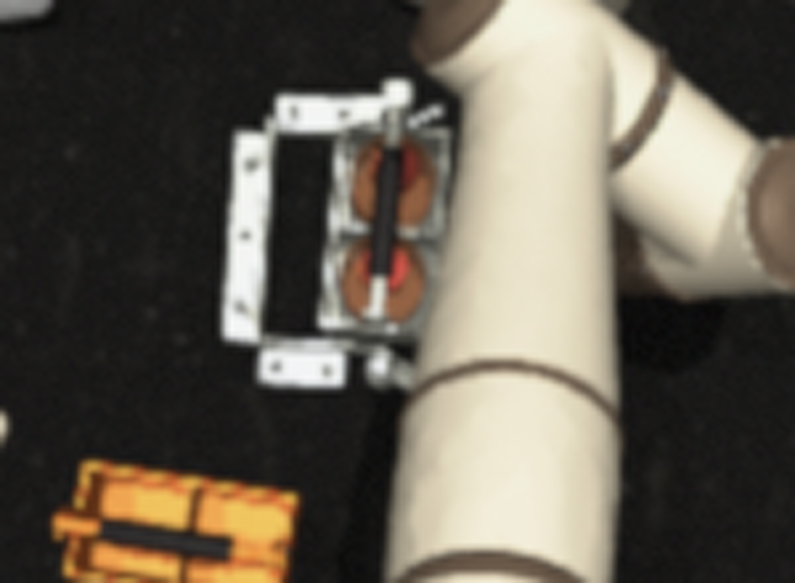

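```bash
python3 -m inch '[{"jaw":70,"x":0.01,"y":0.22,"z":0,"ax":0.04,"ay":0.05,"az":0},{"jaw":70,"x":0.01,"y":0.22,"z":0,"ax":0.04,"ay":0,"az":0},{"jaw":70,"x":0.01,"y":0.22,"z":0,"ax":0.04,"ay":0,"az":0}]'; python3 - <<'E'
from h import *
print(tobay(sense()['tcp_pos']))
a=capture('top')[145:255,180:330];cv2.imwrite('pics/t6.png',cv2.resize(a[:,:,::-1],None,fx=5.3,fy=5.3,interpolation=cv2.INTER_CUBIC))
a=capture('side')[130:260,180:310];cv2.imwrite('pics/s6.png',cv2.resize(a[:,:,::-1],None,fx=4.6,fy=4.6,interpolation=cv2.INTER_CUBIC))
E
```

```text
time_s: 5.58
tcp_pos: [0.6078, -0.0349, 0.0218]
ee_rot: [[-0.092, -0.994, 0.062], [-0.85, 0.111, 0.515], [-0.518, -0.006, -0.855]]
wrist_force: [-0.0, -10.7, 1.3]
gripper_width: 0.727
[ 0.00272032 -0.06247032]
```

View pics/t6.png

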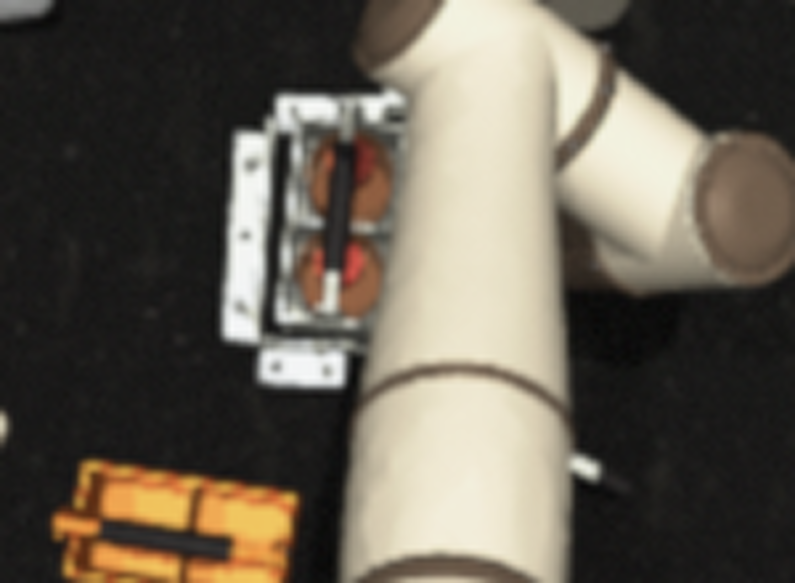

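View pics/s6.png

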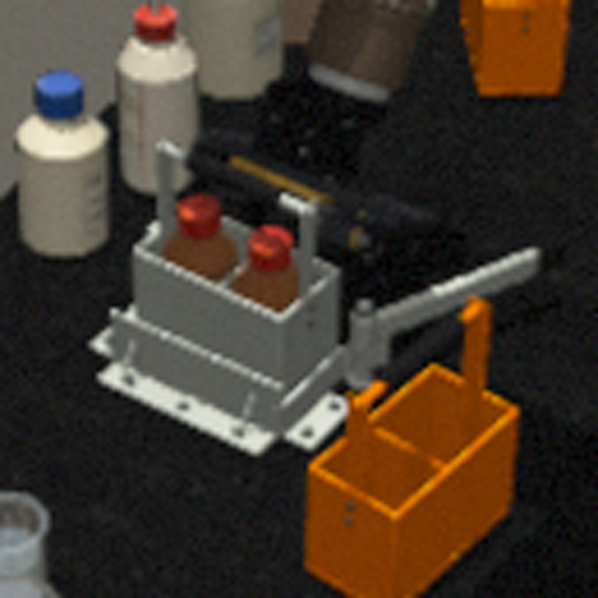

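Nearly home: about 17 mm to go. I'll continue slowly, watching the force.

```bash
python3 -m inch '[{"jaw":70,"x":0.01,"y":0.2,"z":0,"ax":0.03,"ay":0.05,"az":0},{"jaw":70,"x":0.01,"y":0.15,"z":0,"ax":0.03,"ay":0,"az":0}]';python3 -m inch '[{"jaw":70,"x":0.01,"y":0.12,"z":0,"ax":0.03,"ay":0,"az":0}]'
```

```text
time_s: 5.92
tcp_pos: [0.6101, -0.0198, 0.0218]
ee_rot: [[-0.095, -0.994, 0.059], [-0.85, 0.111, 0.514], [-0.517, -0.001, -0.856]]
wrist_force: [-2.9, -11.4, 1.9]
gripper_width: 0.728
time_s: 6.05
tcp_pos: [0.6111, -0.0185, 0.0218]
ee_rot: [[-0.092, -0.994, 0.06], [-0.853, 0.109, 0.51], [-0.513, -0.005, -0.858]]
wrist_force: [-3.4, -21.1, 4.0]
gripper_width: 0.727
```

```bash
python3 -m inch '[{"jaw":70,"x":0,"y":0.12,"z":0,"ax":0,"ay":0,"az":0},{"jaw":70,"x":0,"y":0.15,"z":0,"ax":0,"ay":0,"az":0}]'; python3 - <<'E'
from h import *
print(tobay(sense()['tcp_pos']))
a=capture('top')[145:255,180:330];cv2.imwrite('pics/t7.png',cv2.resize(a[:,:,::-1],None,fx=5.3,fy=5.3,interpolation=cv2.INTER_CUBIC))
a=capture('side')[130:260,180:310];cv2.imwrite('pics/s7.png',cv2.resize(a[:,:,::-1],None,fx=4.6,fy=4.6,interpolation=cv2.INTER_CUBIC))
E
```

```text
time_s: 6.3
tcp_pos: [0.612, -0.0179, 0.0223]
ee_rot: [[-0.084, -0.994, 0.064], [-0.867, 0.105, 0.488], [-0.492, -0.014, -0.871]]
wrist_force: [-3.2, -25.1, 5.5]
gripper_width: 0.721
[ 0.00501827 -0.04513951]
```

View pics/t7.png

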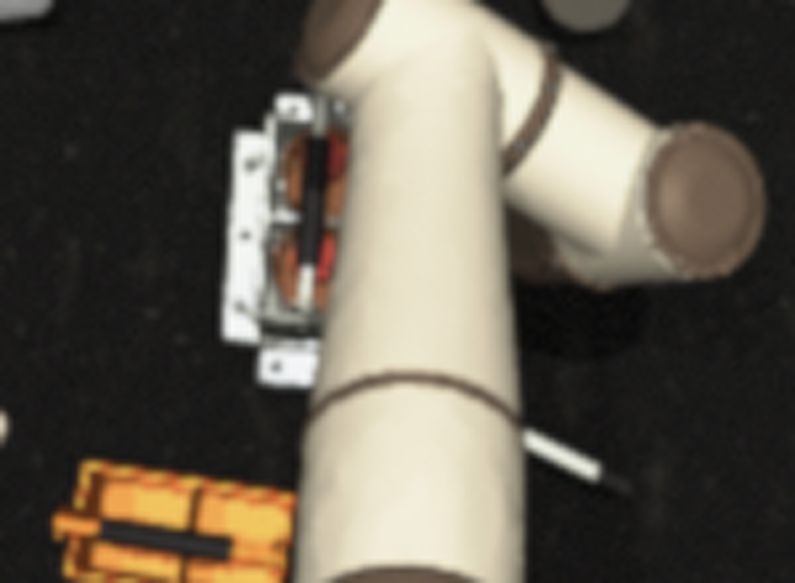

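View pics/s7.png

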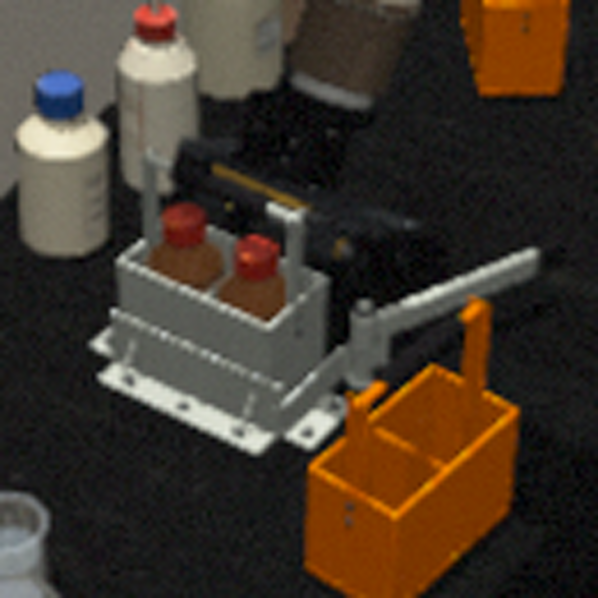

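```bash
python3 -m inch '[{"jaw":70,"x":-0.1,"y":-0.8,"z":0,"ax":0,"ay":0,"az":0},{"jaw":70,"x":-0.1,"y":-0.8,"z":0,"ax":0,"ay":0,"az":0},{"jaw":255,"x":0,"y":0,"z":1,"ax":0,"ay":0,"az":0},{"jaw":255,"x":0,"y":0,"z":1,"ax":0,"ay":0,"az":0},{"jaw":255,"x":0,"y":0,"z":0,"ax":0,"ay":0,"az":0}]'; python3 - <<'E'
from h import *
print(tobay(sense()['tcp_pos']))
a=capture('wrist');cv2.imwrite('pics/w8.png',cv2.resize(a[:,:,::-1],(800,600),interpolation=cv2.INTER_CUBIC))
a=capture('top')[145:255,180:330];cv2.imwrite('pics/t8.png',cv2.resize(a[:,:,::-1],None,fx=5.3,fy=5.3,interpolation=cv2.INTER_CUBIC))
E
```

```text
time_s: 7.02
tcp_pos: [0.5985, -0.1172, 0.1428]
ee_rot: [[-0.088, -0.994, 0.061], [-0.867, 0.106, 0.488], [-0.491, -0.01, -0.871]]
wrist_force: [0.4, 0.3, -0.5]
gripper_width: 0.471
[ 0.00247213 -0.1452751 ]
```

View pics/w8.png

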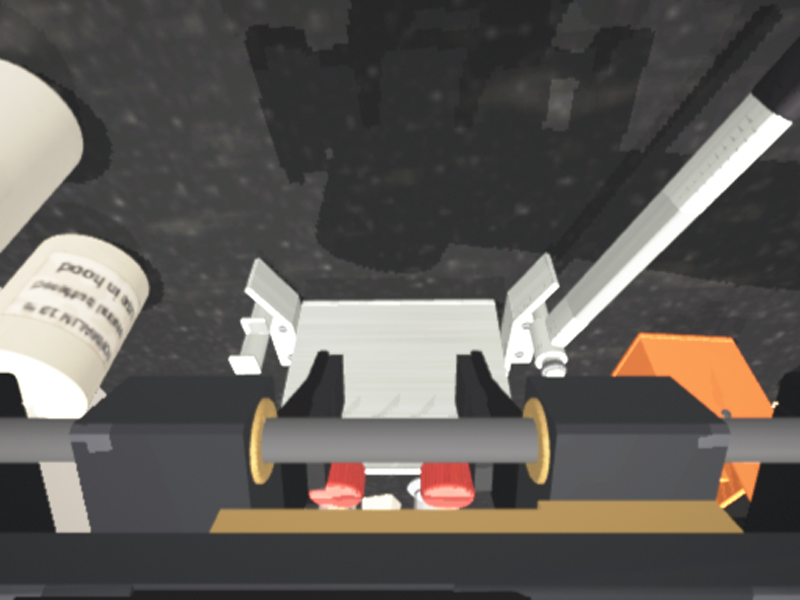

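View pics/t8.png

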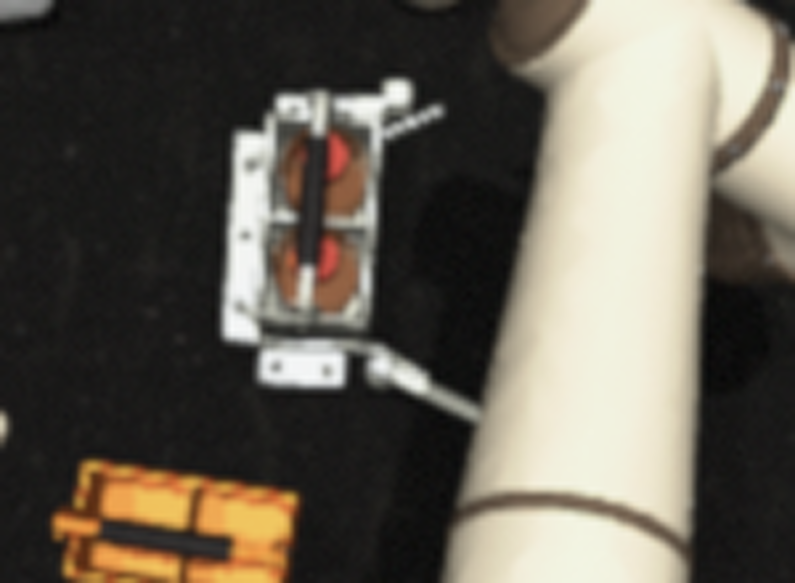

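```bash
python3 - <<'E'
from h import *
for k in [(300,301),(497,301)]: print('wallbase',tobay(ray('wrist',(k[0]*.64,k[1]*.64),0)))
for k in [(276,120),(383,125),(368,335),(260,328)]: print('rim',tobay(ray('top',T(*k),.096)))
for k in [(752,95),(790,122)]: print('bar white end top/bottom',ray('wrist',(k[0]*.64,k[1]*.64),.06))
E
```

```text
wallbase [ 0.07238939 -0.03742336]
wallbase [-0.06918069 -0.03804041]
rim [0.06768406 0.03523381]
rim [ 0.07123735 -0.03693923]
rim [-0.07119272 -0.04055543]
rim [-0.07330978  0.03150553]
bar white end top/bottom [ 0.45969437 -0.17164965  0.06      ]
bar white end top/bottom [ 0.44072693 -0.15899198  0.06      ]
```

```bash
python3 -m inch '[{"jaw":255,"x":-0.9,"y":0,"z":0,"ax":0,"ay":0,"az":0},{"jaw":255,"x":-0.9,"y":0,"z":0,"ax":0,"ay":0,"az":0},{"jaw":255,"x":-0.9,"y":0,"z":0,"ax":0,"ay":0,"az":0},{"jaw":255,"x":-0.6,"y":0,"z":0,"ax":0,"ay":0,"az":0},{"jaw":255,"x":0,"y":0,"z":0,"ax":0,"ay":0,"az":0}]'
```

```text
time_s: 7.75
tcp_pos: [0.3867, -0.1112, 0.129]
ee_rot: [[-0.1, -0.994, 0.037], [-0.862, 0.105, 0.497], [-0.498, 0.018, -0.867]]
wrist_force: [-0.0, -0.1, 0.1]
gripper_width: 0.012
```

```bash
python3 -m inch '[{"jaw":255,"x":0.2,"y":-0.1,"z":-0.6,"ax":0,"ay":0,"az":0},{"jaw":255,"x":0.1,"y":0,"z":-0.6,"ax":0,"ay":0,"az":0},{"jaw":255,"x":0,"y":0,"z":-0.35,"ax":0,"ay":0,"az":0},{"jaw":255,"x":0,"y":0,"z":0,"ax":0,"ay":0,"az":0}]'; python3 - <<'E'
from h import *
a=capture('wrist');cv2.imwrite('pics/w9.png',cv2.resize(a[:,:,::-1],(800,600),interpolation=cv2.INTER_CUBIC))
a=capture('side')[100:300,150:450];cv2.imwrite('pics/s9.png',cv2.resize(a[:,:,::-1],None,fx=2.6,fy=2.6,interpolation=cv2.INTER_CUBIC))
E
```

```text
time_s: 8.25
tcp_pos: [0.4058, -0.1162, 0.0303]
ee_rot: [[-0.101, -0.994, 0.033], [-0.861, 0.104, 0.497], [-0.498, 0.022, -0.867]]
wrist_force: [-0.1, -1.0, 0.8]
gripper_width: 0.005
```

View pics/w9.png

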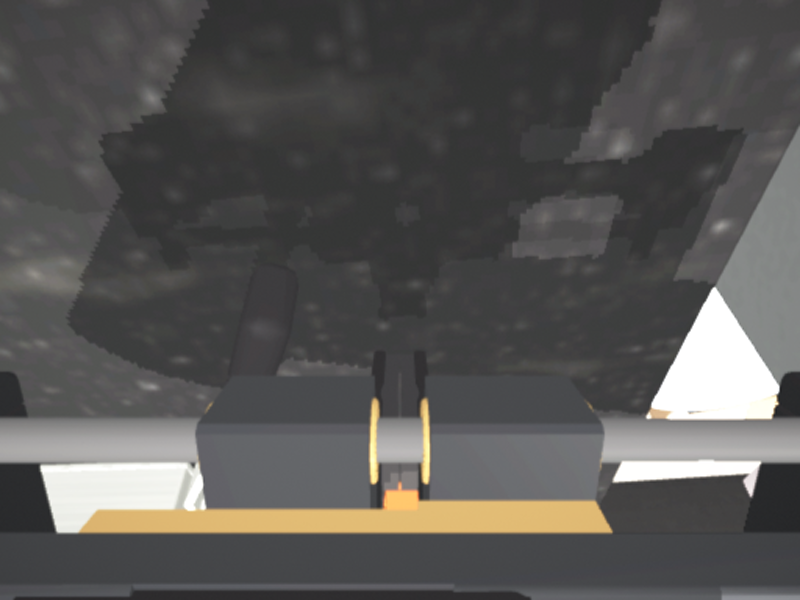

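View pics/s9.png

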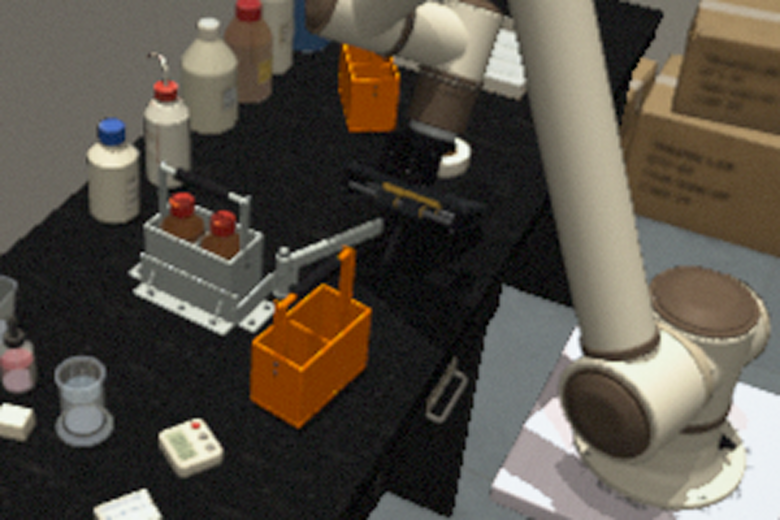

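```bash
cat >> h.py <<'E'
def wp(phi,r=.14,off=.018):
    P=np.array([.5145,-.012]);a=np.radians(phi);d=np.array([np.cos(a),np.sin(a)]);n=np.array([-d[1],d[0]]);return P+r*d-off*n
E
python3 - <<'E'
from h import *
print(sense()['tcp_pos'])
for phi in [-116,-100,-85,-70,-55,-40,-25,-15,-6.3]:print(phi,wp(phi).round(3))
E
```

```text
[ 0.40687382 -0.11677089  0.03207595]
-116 [ 0.437 -0.13 ]
-100 [ 0.472 -0.147]
-85 [ 0.509 -0.153]
-70 [ 0.545 -0.15 ]
-55 [ 0.58  -0.137]
-40 [ 0.61  -0.116]
-25 [ 0.634 -0.087]
-15 [ 0.645 -0.066]
-6.3 [ 0.652 -0.045]
```

```bash
python3 -m inch '[{"jaw":255,"x":0.2,"y":-0.1,"z":0.15,"ax":0,"ay":0,"az":0},{"jaw":255,"x":0.35,"y":-0.15,"z":0,"ax":0,"ay":0,"az":0},{"jaw":255,"x":0.35,"y":-0.15,"z":0,"ax":0,"ay":0,"az":0},{"jaw":255,"x":0.35,"y":-0.15,"z":0,"ax":0,"ay":0,"az":0}]'
```

```text
time_s: 8.85
tcp_pos: [0.4866, -0.1517, 0.0476]
ee_rot: [[-0.093, -0.995, 0.041], [-0.864, 0.101, 0.494], [-0.495, 0.011, -0.869]]
wrist_force: [-0.2, 0.9, 0.0]
gripper_width: 0.003
```

```bash
python3 -m inch '[{"jaw":255,"x":0.1,"y":-0.05,"z":-0.12,"ax":0,"ay":0,"az":0}]'; python3 - <<'E'
from h import *
a=capture('wrist');cv2.imwrite('pics/w10.png',cv2.resize(a[:,:,::-1],(800,600),interpolation=cv2.INTER_CUBIC))
a=capture('side')[100:300,150:450];cv2.imwrite('pics/s10.png',cv2.resize(a[:,:,::-1],None,fx=2.6,fy=2.6,interpolation=cv2.INTER_CUBIC))
E
```

```text
time_s: 8.98
tcp_pos: [0.4951, -0.1557, 0.0422]
ee_rot: [[-0.09, -0.995, 0.045], [-0.865, 0.101, 0.492], [-0.494, 0.006, -0.87]]
wrist_force: [-1.0, 0.8, 1.2]
gripper_width: 0.003
```

View pics/w10.png

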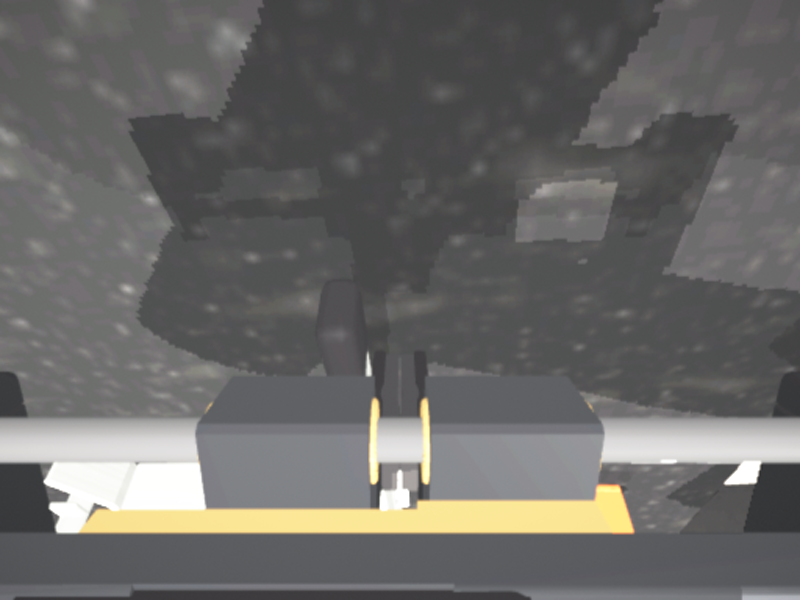

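View pics/s10.png

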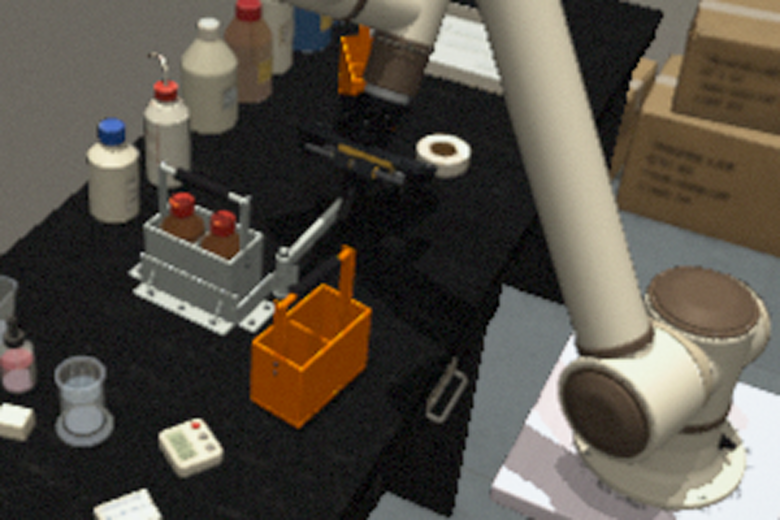

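```bash
python3 -m inch '[{"jaw":255,"x":0.4,"y":0.02,"z":-0.06,"ax":0,"ay":0,"az":0},{"jaw":255,"x":0.4,"y":0.07,"z":0,"ax":0,"ay":0,"az":0},{"jaw":255,"x":0.3,"y":0.1,"z":0,"ax":0,"ay":0,"az":0},{"jaw":255,"x":0.3,"y":0.12,"z":0,"ax":0,"ay":0,"az":0},{"jaw":255,"x":0.25,"y":0.15,"z":0,"ax":0,"ay":0,"az":0}]'; python3 - <<'E'
from h import *
a=capture('wrist');cv2.imwrite('pics/w11.png',cv2.resize(a[:,:,::-1],(800,600),interpolation=cv2.INTER_CUBIC))
a=capture('side')[100:300,150:450];cv2.imwrite('pics/s11.png',cv2.resize(a[:,:,::-1],None,fx=2.6,fy=2.6,interpolation=cv2.INTER_CUBIC))
E
```

```text
time_s: 9.7
tcp_pos: [0.5903, -0.126, 0.0375]
ee_rot: [[-0.097, -0.995, 0.037], [-0.863, 0.103, 0.495], [-0.496, 0.017, -0.868]]
wrist_force: [-0.8, -0.3, 0.3]
gripper_width: 0.002
```

View pics/w11.png

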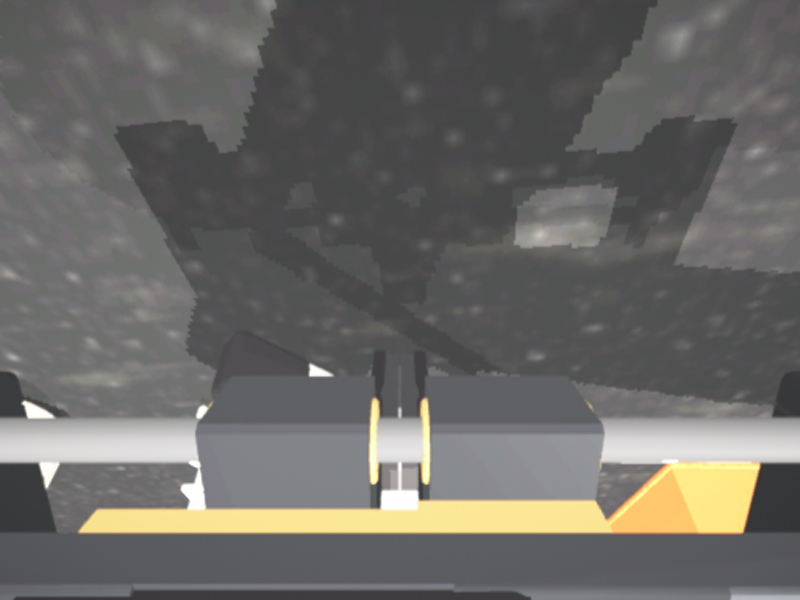

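View pics/s11.png

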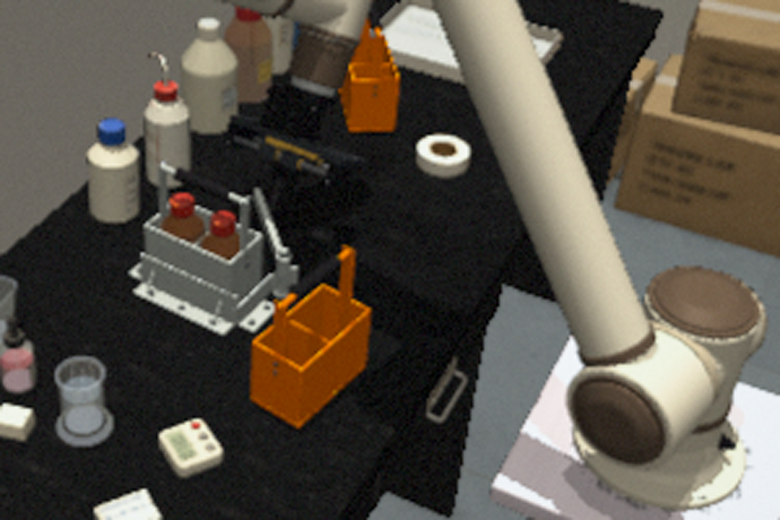

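```bash
python3 -m inch '[{"jaw":255,"x":0.3,"y":0.27,"z":0,"ax":0,"ay":0,"az":0},{"jaw":255,"x":0.25,"y":0.27,"z":0,"ax":0,"ay":0,"az":0},{"jaw":255,"x":0.2,"y":0.27,"z":0,"ax":0,"ay":0,"az":0}]'; python3 - <<'E'
from h import *
a=capture('side')[130:260,180:310];cv2.imwrite('pics/s12.png',cv2.resize(a[:,:,::-1],None,fx=4.6,fy=4.6,interpolation=cv2.INTER_CUBIC))
E
```

```text
time_s: 10.18
tcp_pos: [0.6371, -0.0754, 0.0375]
ee_rot: [[-0.097, -0.995, 0.037], [-0.863, 0.103, 0.494], [-0.495, 0.016, -0.869]]
wrist_force: [-0.6, -1.0, -0.1]
gripper_width: 0.003
```

View pics/s12.png

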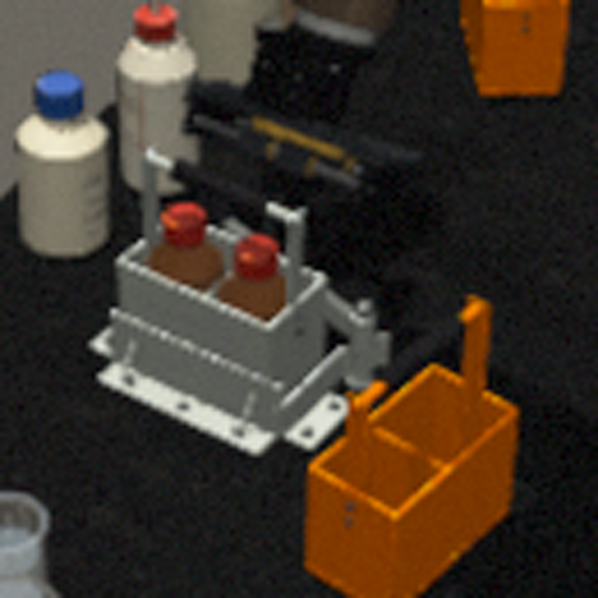

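```bash
python3 -m inch '[{"jaw":255,"x":0.1,"y":0.25,"z":0,"ax":0,"ay":0,"az":0},{"jaw":255,"x":0.08,"y":0.2,"z":0,"ax":0,"ay":0,"az":0}]'; python3 -m inch '[{"jaw":255,"x":0.03,"y":0.15,"z":0,"ax":0,"ay":0,"az":0}]';  python3 -m inch '[{"jaw":255,"x":0.02,"y":0.12,"z":0,"ax":0,"ay":0,"az":0}]'
```

```text
time_s: 10.48
tcp_pos: [0.6499, -0.0445, 0.0376]
ee_rot: [[-0.095, -0.995, 0.038], [-0.863, 0.101, 0.495], [-0.496, 0.015, -0.868]]
wrist_force: [-0.6, -0.9, -0.2]
gripper_width: 0.003
time_s: 10.6
tcp_pos: [0.6516, -0.0369, 0.0375]
ee_rot: [[-0.094, -0.995, 0.037], [-0.865, 0.1, 0.491], [-0.492, 0.014, -0.87]]
wrist_force: [-6.4, -19.7, 3.8]
gripper_width: 0.004
time_s: 10.72
tcp_pos: [0.6516, -0.0366, 0.0375]
ee_rot: [[-0.092, -0.995, 0.034], [-0.871, 0.097, 0.481], [-0.482, 0.014, -0.876]]
wrist_force: [-8.6, -26.8, 6.3]
gripper_width: 0.007
```

```bash
python3 -m inch '[{"jaw":255,"x":-0.05,"y":-0.6,"z":0,"ax":0,"ay":0,"az":0},{"jaw":255,"x":-0.1,"y":-0.8,"z":0,"ax":0,"ay":0,"az":0},{"jaw":255,"x":-0.4,"y":-0.5,"z":0.9,"ax":0,"ay":0,"az":0},{"jaw":255,"x":-0.4,"y":-0.2,"z":0.9,"ax":0,"ay":0,"az":0},{"jaw":255,"x":0,"y":0,"z":0,"ax":0,"ay":0,"az":0}]'; python3 - <<'E'
from h import *
a=capture('wrist');cv2.imwrite('pics/w13.png',cv2.resize(a[:,:,::-1],(800,600),interpolation=cv2.INTER_CUBIC))
a=capture('top')[145:255,180:330];cv2.imwrite('pics/t13.png',cv2.resize(a[:,:,::-1],None,fx=5.3,fy=5.3,interpolation=cv2.INTER_CUBIC))
a=capture('side')[130:260,180:310];cv2.imwrite('pics/s13.png',cv2.resize(a[:,:,::-1],None,fx=4.6,fy=4.6,interpolation=cv2.INTER_CUBIC))
print(sense()['wrist_force'])
E
```

```text
time_s: 11.35
tcp_pos: [0.5946, -0.1641, 0.1435]
ee_rot: [[-0.094, -0.995, 0.035], [-0.871, 0.1, 0.48], [-0.481, 0.015, -0.876]]
wrist_force: [0.6, 0.3, 0.0]
gripper_width: 0.008
[ 0.31763806 -0.10181875 -1.33789152]
```

View pics/w13.png

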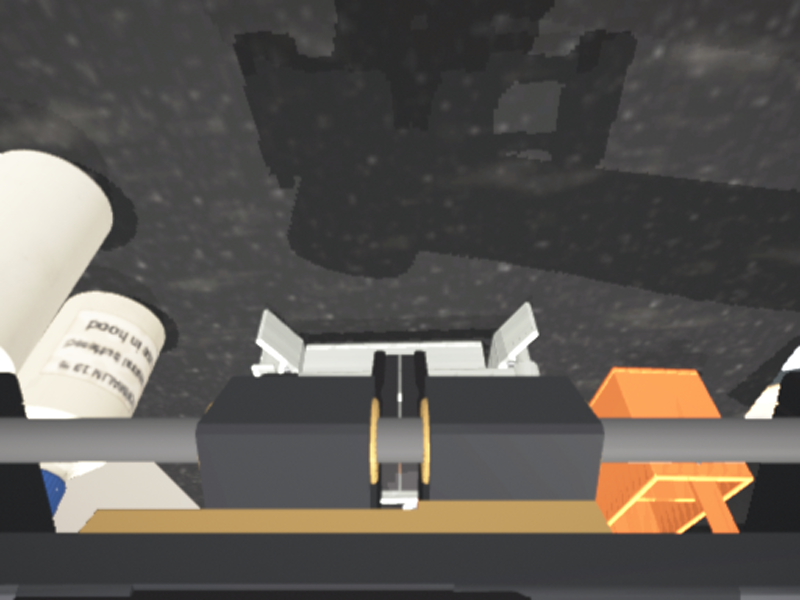

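View pics/t13.png

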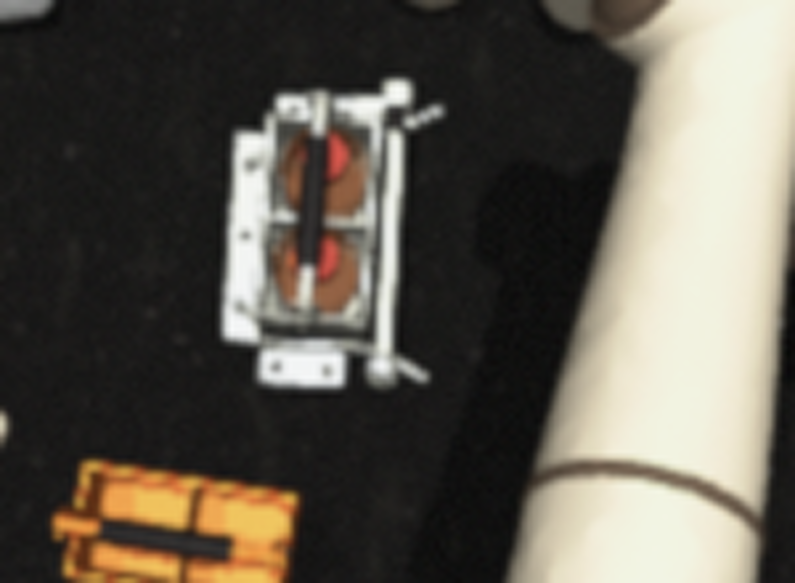

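View pics/s13.png

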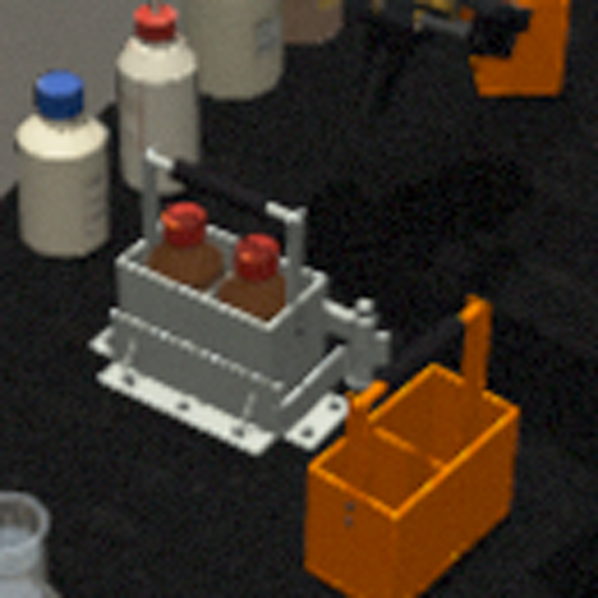

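```bash
python3 - <<'E'
from h import *
a=tobay(ray('top',T(385,350),.06));b=tobay(ray('top',T(394.5,130),.06));print(a,b,-np.arctan2((b-a)[1],(b-a)[0]))
for k in [(276,120),(383,125),(368,335),(260,328)]: print('rim',tobay(ray('top',T(*k),.096)))
E
```

```text
[-0.07773152 -0.05240276] [ 0.07526768 -0.04437601] -0.05241468688444899
rim [0.06768406 0.03523381]
rim [ 0.07123735 -0.03693923]
rim [-0.07119272 -0.04055543]
rim [-0.07330978  0.03150553]
```

```bash
python3 -c "
from station import *
print(finish_job())"
```

```text
the job is handed in; nothing more can be done
None
```

I slid the grey carrier into the bay, pushing only its flat wall with the two fingertips about 25–35 mm above the bench. I then pushed the retaining bar shut with the closed fingers and backed the arm clear before handing in. `finish_job` gave no verdict.

**Carrier home:**
- The push force rose from about 11 N while sliding to 25 N at the back stop.
- With the arm clear, the wrist view put the wall base at y = -0.037 to -0.038 m in the bay frame; home is -0.0375.
- x was about 0 to +2 mm, and both bottles were upright.
- The rim corners measured the same after the bar was shut.

**Bar shut:**
- The force rose to about 27 N at the end stop, and the end is in the keeper fork.
- The top view gives an angle of about -0.05 rad, slightly past shut.
- That matches my uncertainty in the bay's yaw: -6.3° from the hinge post and keeper fork, about -5° from the flange screw holes.

**Clear at the end:** the wrist force was within sensor noise, about 1 N. I did not measure the bystanders again, but the arm never went near them.

The job took about 11.5 s of the 54 s allowed.

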